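# Take the rinsed filter tower apart and set its parts to dry

## Task

The rinsed membrane-filter tower still stands assembled on its vacuum block. Take it apart from the top down, one part after the other, and set each straight on its own drying place: the lid in the round white dish, the funnel over the tall peg, the white filter support on the ribbed cradle in the square tray, and the base hung by its stem in the three-legged ring stand. Everything must end upright, fully seated and let go; set the parts down instead of dropping them, keep them upright, and do not shove the stain bottle or the petri dish.

Things in the scene. Friction and masses are not known exactly. Their poses are not given: they have to be found in the camera images.
- lid: top part of the tower: steel disc, 41 mm across, 4 mm thick, with a black round knob to hold it by (20 mm across). Origin: centre of the underside of its 31 mm plug, which reaches 4 mm into the funnel; above the origin lie the disc at 4 to 8 mm, a neck to 12 mm and the knob at 12 to 26 mm. z up. Origin about 147 mm above the worktop at the start.
- funnel: second part: steel tube open at both ends, 60 mm tall, 36 mm clear inside; lowest 11 mm a collar 50 mm across, above it 42 mm across (3 mm wall). Hold it round the tube near the top. Origin: centre of its lower edge, z up. Stands loosely over the filter support's boss, origin about 91 mm above the worktop at the start.
- filter_support: third part: white plastic disc, 58 mm across, 12 mm thick; on top a grey perforated boss (31 mm across, 3 mm high), below a round recess (36 mm across, 5 mm deep). Hold it by the rim. Origin: centre of the underside, z up. Sits loosely on the base's 32 mm spigot, 7 mm above the base's flange; origin about 79 mm above the worktop at the start.
- tower_base: lowest part: steel flange 66 mm across, 14 mm thick, to hold it by; on top a 48 mm boss and a 32 mm spigot (11 mm together), below a stem 18 mm across, 22 mm long. Origin: centre of the flange's underside, z up; 58 mm above the worktop at the start, stem loose in the 40 mm wide, 13 mm high neck of the fixed grey vacuum block (90 x 120 x 45 mm, beneath it).
- lid_dish: place of the lid, fixed: low round white porcelain dish, 76 mm across the rim, 12 mm high; inner floor about 60 mm wide, 4 mm above the worktop. Origin: centre of the underside. The lid lies with its plug on the floor: its origin is then 4 mm above this one.
- funnel_peg: place of the funnel, fixed: upright round steel peg, 20 mm thick, rounded top 62 mm high, on a white 58 mm wide seat on a 90 mm grey foot. Origin: centre of the underside. The funnel goes down over the peg, 8 mm play all round, and stands on the seat: its origin is then 10 mm above this one.
- support_cradle: place of the filter support, fixed: square grey tray, 88 x 88 mm, rim 7 mm high, with three white radial ribs (tops 14 mm above the worktop) and a white centre pin, 20 mm across, 4 mm higher. Origin: centre of the underside. The support lies on the ribs, pin in its recess with 8 mm play all round: its origin is then 14 mm above this one.
- ring_stand: place of the base, fixed: white ring, 58 mm outside, 34 mm inside, top 46 mm above the worktop, on three thin steel legs on an 84 mm black foot. Origin: centre of the foot's underside. The base hangs with its stem in the ring, 8 mm play all round, flange on the ring: its origin is then 46 mm above this one.
- stain_bottle: bystander: loose small brown bottle with a white collar and black dropper cap, 33 mm across, 104 mm tall, to the right of the work. Origin: centre of the underside.
- petri_dish: bystander: loose round petri dish, clear with a pale filling, 64 mm across, 15 mm high, at the right of the work. Origin: centre of the underside.
Not all that is in view belongs to the job. Leave any brown or turquoise look-alike of the funnel alone.

How it is judged:
By the outcome, as a careful person would: the job done as asked, in the order asked, and still so for the second after the job is handed in, with the robot touching nothing.
It also fails if it takes over 125 s, if anything falls off the work surface, if the arm or the gripper's body presses on something with over 40 N, if the wrist force passes 120 N, or if a joint passes its speed limit or range.

## Robot

A 6-joint arm with a two-finger parallel gripper is mounted at the origin on a cart in front of the work surface, level with it; the furniture and walls round the work are solid. World frame = base frame: x ahead of the robot, y to its left, z up, the work surface at z = 0. Lengths are in m, angles in rad, forces in N, time in s.
With the tool pointing down it reaches from about 0.325 to 0.9 m from the base axis. Payload 3.5 kg.
Tool frame: the origin (TCP) lies midway between the tips of the shut fingers; the grasp point (between the pads) lies 19 mm behind it; z points along the fingers, y is the line along which they close (so a half turn about z gives the same grasp; the last joint's range is limited). The gripper opens to 85 mm and grips with 20 to 120 N. Pads are 22 mm wide; open, the fingers measure 114 mm over their backs; the gripper's body (76 mm by 85 mm) begins 54 mm behind the grasp point. The pads swing forward as they close: fully open they stand 13 mm farther back than shut.
Start: joints at [-1.228, 0.276, -0.026, 1.268, 0, 1.467], TCP at [0.269, -0.564, 0.231] pointing down, gripper open.
Joint ranges: [-3.12, 3.12], [-0.85, 1.88], [-1.08, 1.24], [-1.95, 2.15], [-1.57, 1.53], [-3.14, 3.14]. Speed limits (rad/s): [2.57, 2.57, 3.14, 3.14, 3.14, 3.14].

## Interface

Orientations are given as a rotation vector (axis times angle).
In Python, from workcell import env, imaging, job gives the robot as it stands. The module is installed in compiled form; this text tells all that it offers.
- The arm moves only by the tool play_rows, never from a script. Its argument "increments" is a list that holds one entry, the list of rows, each a list of 4 numbers: the shift along the world's x, y, z in m, then the turn about the world's z in degrees. In form: [[[x, y, z, yaw], ...]]. A call has 1 to 5 rows; each row is the pose to reach, as a shift and turn from the pose commanded when the call began; what a row does not reach only later rows make up. A row lasts 1/12 s, in which the tool goes at most 41.7 mm and 7.16 degrees, less where a joint would pass 70% of its speed; a pose out of reach is approached as far as the arm can. A call with a gripper value outside its range is refused whole. "claw" is the closure, from -1 (fully open) to 1 (shut), so that 0 is half open, set as the call begins (left out, the last holds). The fingers move at their own pace and stop on an object; "grip_force" is the grip in N (left out, the last holds). Time passes only in rows, so rows that repeat a pose let the fingers close. It gives the time, the measured TCP pose, the force, the opening and the grip force at its end, in the units of the state.
- env.get_obs(): the state, without advancing time (a new reading comes with each control period).
- imaging.capture(name): name is "scene" or "top" or "wrist"; returns the picture (480x640x3 uint8, red, green, blue); there is no depth.
- imaging.get_calibration(name): a dict with "fx", "fy", "cx", "cy" (pixels), "rvec" (rotation vector, rad) and "tvec" (3), from world to camera coordinates, as OpenCV has them. Camera axes: x right, y down, z forward; pixel columns grow to the right and rows downward; lengths in m; the calibration is good to about 2 mm. A picture is of the moment at which its call begins: read the wrist's pose just before it. get_calibration takes no time and is no camera call; for the wrist camera it gives the pose at the moment of the call.
- job.hand_in(): hands the job in; it is judged then, once.
The state is a dict: "time_s": time; "joints": joint angles; "qvel": joint speeds; "effort": joint torques, N m; "tool_pos": TCP position; "orientation": TCP orientation; "contact_force": force on the tool from outside, world axes, zero at the start; "ft_torque": the same for the moment, N m; "width": finger opening in m; "grip_force": force on a finger pad.
Only numpy, scipy, OpenCV 4.12 (cv2) and the standard library are available. Lean on these libraries where they do the work, as an engineer would, in place of code of your own. Each camera call takes 0.05 s, during which the arm holds its last target. There are 200 camera calls.

## Working session

There is one attempt and no reset: what is moved stays moved. The work goes in short steps, Python scripts to look and compute and a tool call to move; the robot and the scene stay as the last step left them, time stands still between calls to the robot, and variables do not carry over. Pictures are saved under pics/ and viewed, at most 15 in all, crops included, and the job is handed in when it is done.

Besides the shell and the picture viewer there is one more tool, called after ">>>" as name(argument=value, ...) on one line, values as JSON. play_rows: Moves the arm, as the interface text tells. Its arguments: {"type":"object","properties":{"increments":{"type":"array","items":{"type":"array","items":{"type":"array","items":{"type":"number"}}}},"claw":{"type":"number"},"grip_force":{"type":"number"}},"required":["increments"]}

```bash
mkdir -p pics
cat > h.py <<'E'
import numpy as np, cv2
from workcell import env, imaging, job
def snap(n,f):
    c=imaging.get_calibration(n); im=imaging.capture(n)
    cv2.imwrite('pics/'+f+'.png',im[:,:,::-1]); np.save('pics/'+f+'.npy',c,allow_pickle=True); return im
def cal(f): return np.load('pics/'+f+'.npy',allow_pickle=True).item()
def ray(c,u,v):
    R=cv2.Rodrigues(np.array(c['rvec'],float))[0]; t=np.array(c['tvec'],float).ravel()
    return -R.T@t, R.T@np.array([(u-c['cx'])/c['fx'],(v-c['cy'])/c['fy'],1])
def at(c,u,v,z):
    o,d=ray(c,u,v); return o+d*(z-o[2])/d[2]
def px(c,p):
    K=np.array([[c['fx'],0,c['cx']],[0,c['fy'],c['cy']],[0,0,1.]])
    return cv2.projectPoints(np.array(p,float).reshape(-1,3),np.array(c['rvec'],float),np.array(c['tvec'],float),K,None)[0].reshape(-1,2)
E
python3 - <<'E'
from h import *
for n in ('scene','top'): snap(n,n+'0'); print(n,ray(cal(n+'0'),320,240))
print(env.get_obs())
E
```

```text
scene (array([-0.22717678,  0.56973543,  0.82929654]), array([ 0.65318509, -0.41341146, -0.63444431]))
top (array([0.38977256, 0.10591163, 1.12845352]), array([ 0.12679853, -0.03588194, -0.99140092]))
{'time_s': 0.1, 'joints': array([-1.22840238e+00,  2.77065212e-01, -2.77566440e-02,  1.26798325e+00,
        6.34519159e-05,  1.46737905e+00]), 'qvel': array([ 0.00034593, -0.00134045,  0.00266432,  0.00086069, -0.00107464,
       -0.00106432]), 'effort': array([ 1.58750900e-03, -4.46707714e+01,  2.96129411e+01,  8.43167421e-03,
       -4.05102912e-05,  3.89959723e-06]), 'tool_pos': array([ 0.26925442, -0.56324831,  0.23026029]), 'orientation': array([-3.06191479e+00, -6.94051235e-01,  2.76998388e-04]), 'contact_force': array([ 0.95686478, -0.44323713, -0.05402389]), 'ft_torque': array([ 0.01144164,  0.01239067, -0.03110157]), 'grip_force': 0.0, 'width': 0.0853833847796498}
```

View pics/top0.png

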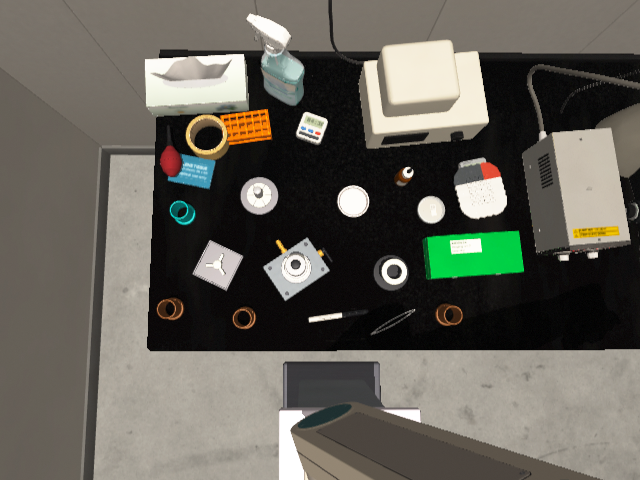

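View pics/scene0.png

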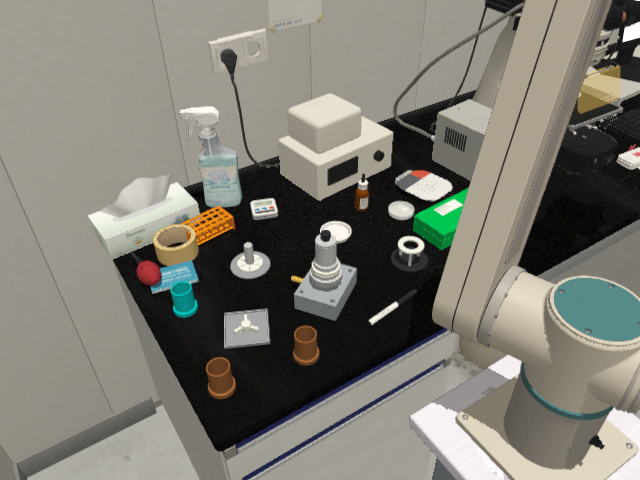

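The top view shows the tower at (296,266), peg at (259,195), cradle (218,265), ring stand (391,272), and bottle (404,176). There are two round white things, at (353,201) and (431,209). The first is larger with a thick rim, so it fits the 76 mm dish; the second, at the right by the bottle, is the petri dish. The grey steel tower on the block is the only steel one, and the brown and turquoise funnels are decoys. I'll confirm this in an enlarged crop.

Run:
```python
from h import *
im=cv2.imread('pics/top0.png')[160:310,185:455]
cv2.imwrite('pics/c1.png',cv2.resize(im,None,fx=2.96,fy=2.96,interpolation=cv2.INTER_CUBIC))
im=cv2.imread('pics/scene0.png')[200:350,215:435]
cv2.imwrite('pics/c2.png',cv2.resize(im,None,fx=3.6,fy=3.6,interpolation=cv2.INTER_CUBIC))
c=cal('top0')
for n,u,v,z in [('tower',296,265,.17),('block',297,268,.045),('dish',353,201,.012),('peg',259,195,.005),('cradle',218,265,.007),('ring',394,271,.046),('bottle',405,174,.1),('petri',431,209,.015)]: print(n,at(c,u,v,z).round(4), px(c,[[*at(c,u,v,z)[:2],z],[at(c,u,v,z)[0]+.1,at(c,u,v,z)[1],z]]).round(0).tolist())
```

```text
tower [0.4625 0.1189 0.17  ] [[296.0, 265.0], [296.0, 215.0]]
block [0.4653 0.1184 0.045 ] [[297.0, 268.0], [297.0, 224.0]]
dish [ 0.6249 -0.0124  0.012 ] [[353.0, 201.0], [352.0, 160.0]]
peg [0.6404 0.2087 0.005 ] [[259.0, 195.0], [259.0, 154.0]]
cradle [0.475  0.3009 0.007 ] [[218.0, 265.0], [219.0, 222.0]]
ring [ 0.4583 -0.0987  0.046 ] [[394.0, 271.0], [393.0, 227.0]]
bottle [ 0.6667 -0.1177  0.1   ] [[405.0, 174.0], [404.0, 130.0]]
petri [ 0.6056 -0.1951  0.015 ] [[431.0, 209.0], [430.0, 168.0]]
```

View pics/c1.png

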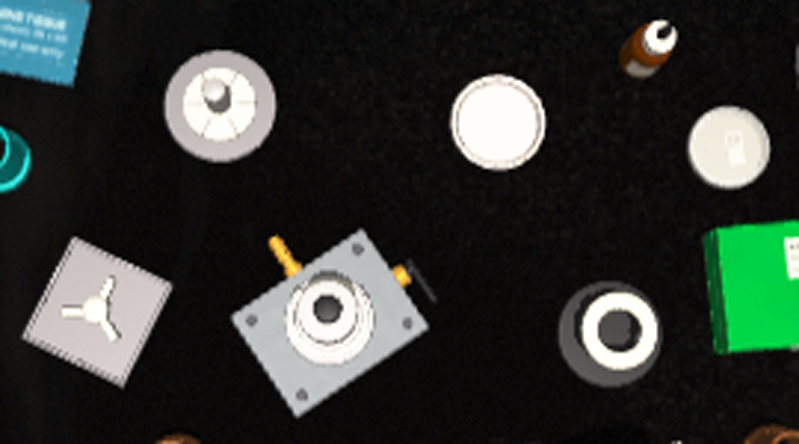

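View pics/c2.png

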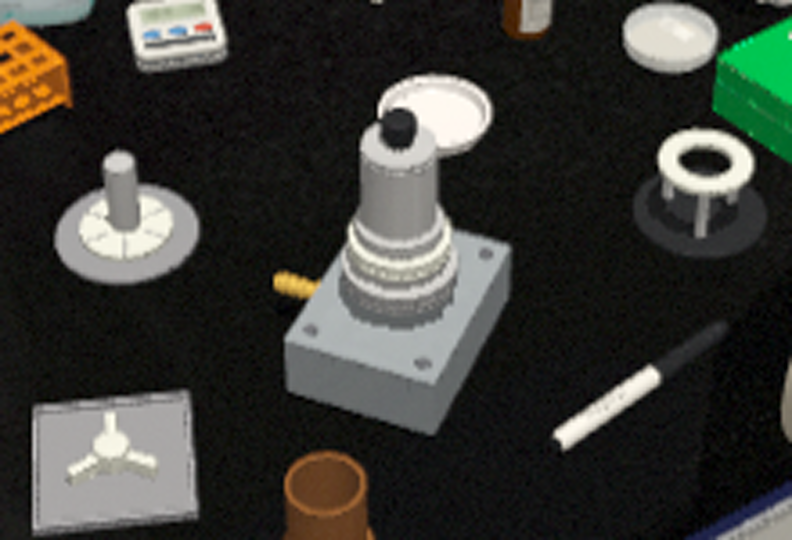

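The crops confirm it: steel tower on the block, white dish with a rim, peg with a radial seat, ribbed cradle, ring stand. I'll cross-check the positions between the two views.

Run:
```python
from h import *
a=cal('top0');b=cal('scene0')
T=lambda x,y:(185+x/2.96-.33,160+y/2.96-.33)
S=lambda x,y:(215+x/3.6-.36,200+y/3.6-.36)
for n,t,s,z in [('knobtop',(327,309),(399,114),.173),('peg top',(213,86),(119,155),.062),('pegfoot',(220,106),None,.006),('ring',(620,330),(706,160),.046),('dish',(498,122),(436,114),.012),('cradlepin',(97,310),(111,441),.018)]:
    print(n,at(a,*T(*t),z).round(4), at(b,*S(*s),z).round(4) if s else '')
```

```text
knobtop [0.4641 0.1206 0.173 ] [0.4646 0.1192 0.173 ]
peg top [0.642  0.2089 0.062 ] [0.6429 0.2058 0.062 ]
pegfoot [0.639  0.2086 0.006 ] 
ring [ 0.458 -0.099  0.046] [ 0.456  -0.0989  0.046 ]
dish [ 0.6252 -0.0122  0.012 ] [ 0.6207 -0.0115  0.012 ]
cradlepin [0.4755 0.3003 0.018 ] [0.4762 0.3011 0.018 ]
```

>>> play_rows(increments=[[[0.01,0.035,0.02,7],[0.02,0.07,0.04,14],[0.03,0.105,0.06,21],[0.04,0.14,0.08,28],[0.05,0.18,0.08,35]]], claw=-1, grip_force=50)

```text
time_s: 0.52
tool_pos: [0.3208, -0.3847, 0.3152]
orientation: [2.703, 1.587, 0.0]
contact_force: [0.6, -0.4, 1.2]
width: 0.0855
grip_force: 0.0
```

>>> play_rows(increments=[[[0.01,0.04,0,7],[0.02,0.08,0,14],[0.03,0.12,0,21],[0.04,0.16,0,28],[0.05,0.2,0,29.5]]])

```text
time_s: 0.93
tool_pos: [0.3691, -0.1819, 0.311]
orientation: [-2.216, -2.226, -0.0]
contact_force: [1.0, 0.6, 0.8]
width: 0.0854
grip_force: 0.0
```

>>> play_rows(increments=[[[0.01,0.04,0,0],[0.02,0.08,0,0],[0.03,0.12,0,0],[0.04,0.16,0,0],[0.05,0.2,0,0]]])

```text
time_s: 1.35
tool_pos: [0.4191, 0.0182, 0.3111]
orientation: [2.221, 2.222, -0.0]
contact_force: [0.5, -1.2, -0.3]
width: 0.0852
grip_force: 0.0
```

>>> play_rows(increments=[[[0.012,0.03,-0.01,0],[0.024,0.06,-0.02,0],[0.036,0.09,-0.03,0],[0.045,0.102,-0.03,0],[0.045,0.102,-0.03,0]]])

```text
time_s: 1.77
tool_pos: [0.4651, 0.1201, 0.2802]
orientation: [-2.216, -2.226, 0.001]
contact_force: [0.2, -0.3, 0.9]
width: 0.0852
grip_force: 0.0
```

Run:
```python
from h import *
snap('wrist','w1'); c=cal('w1'); print(ray(c,320,240), env.get_obs()['tool_pos'])
print(px(c,[[.4643,.12,.173],[.4643,.12,.155],[.4643,.12,.045]]))
```

```text
(array([0.46348656, 0.18774455, 0.42275825]), array([ 0.00606367, -0.26738073, -0.96359458])) [0.46451379 0.1187149  0.28076953]
[[319.00722148 238.00391622]
 [318.96609728 232.14930086]
 [318.79591827 207.92189769]]
```

View pics/w1.png

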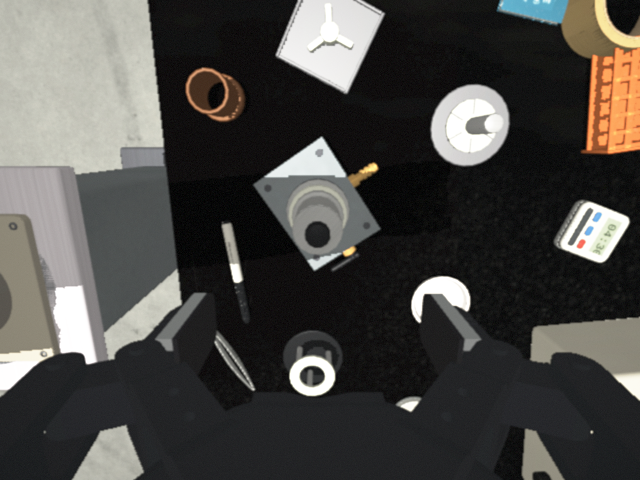

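The wrist view shows the tower from above: knob top at (317,234), peg tip (492,124), pin (331,31), dish (441,300), ring (312,375).

Run:
```python
from h import *
c=cal('w1'); print(c['fx'])
for n,u,v,z in [('knob',317,234,.173),('peg',492,124,.060),('pin',331,31,.018),('dish',441,300,.012),('ring',312,375,.046)]: print(n,at(c,u,v,z).round(4))
im=cv2.imread('pics/w1.png')[150:280,240:400]
cv2.imwrite('pics/c3.png',cv2.resize(im,None,fx=4,fy=4,interpolation=cv2.INTER_CUBIC))
```

```text
343.0649043558567
knob [0.4628 0.1231 0.173 ]
peg [0.6375 0.2086 0.06  ]
pin [0.4762 0.3028 0.018 ]
dish [ 0.6244 -0.0067  0.012 ]
ring [ 0.4567 -0.096   0.046 ]
```

View pics/c3.png

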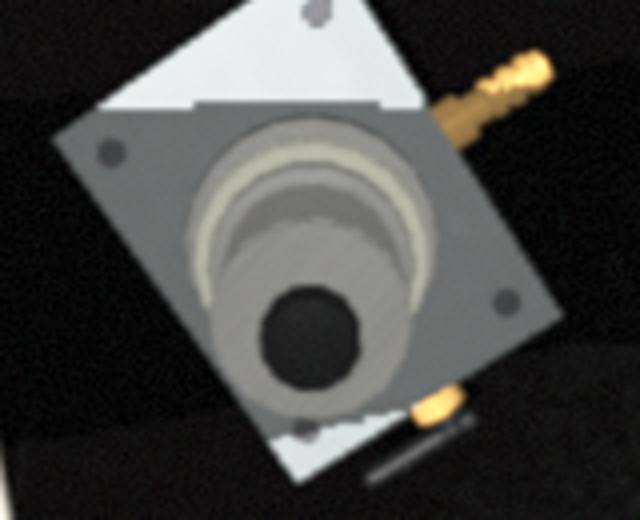

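>>> play_rows(increments=[[[-0.001,0.001,-0.03,0],[-0.001,0.001,-0.06,0],[-0.001,0.001,-0.09,0],[-0.001,0.001,-0.115,0],[-0.001,0.001,-0.121,0]]])

```text
time_s: 2.23
tool_pos: [0.4598, 0.1171, 0.1566]
orientation: [-2.22, -2.217, 0.01]
contact_force: [-0.9, -0.8, -0.2]
width: 0.0853
grip_force: 0.0
```

>>> play_rows(increments=[[[0,0,0,0],[0,0,0,0],[0,0,0,0],[0,0,0,0],[0,0,0,0]]], claw=0.5)

```text
time_s: 2.65
tool_pos: [0.4649, 0.1191, 0.1621]
orientation: [2.219, 2.221, 0.004]
contact_force: [0.1, -0.5, 0.1]
width: 0.0256
grip_force: 0.0
```

>>> play_rows(increments=[[[0,0,0,0],[0,0,0,0],[0,0,0,0],[0,0,0,0],[0,0,0,0]]], claw=1)

```text
time_s: 3.07
tool_pos: [0.4646, 0.1192, 0.162]
orientation: [2.219, 2.221, 0.003]
contact_force: [-1.1, 0.4, 6.8]
width: 0.0173
grip_force: 48.7
```

>>> play_rows(increments=[[[0,0,0,0],[0,0,0,0],[0,0,0,0],[0,0,0,0],[0,0,0,0]]])

```text
time_s: 3.48
tool_pos: [0.4646, 0.1192, 0.162]
orientation: [2.219, 2.221, 0.003]
contact_force: [0.0, 0.2, 6.5]
width: 0.0176
grip_force: 48.7
```

>>> play_rows(increments=[[[0,0,0.004,0],[0,0,0.008,0],[0,0,0.016,0],[0,0,0.025,0],[0,0,0.025,0]]])

```text
time_s: 3.9
tool_pos: [0.465, 0.1193, 0.1876]
orientation: [2.219, 2.221, 0.005]
contact_force: [0.9, 1.5, 0.5]
width: 0.0173
grip_force: 48.8
```

Run:
```python
from h import *
o=env.get_obs();print(o['tool_pos'],o['contact_force'],o['width'],o['grip_force'])
im=snap('scene','s2')[190:310,270:400,::-1]
a=cv2.resize(im,None,fx=3.4,fy=3.4,interpolation=cv2.INTER_CUBIC)
im=snap('wrist','w2')[130:330,200:400,::-1]
b=cv2.resize(im,(408,408))
cv2.imwrite('pics/c4.png',np.hstack([a[:408,:390],b]))
```

```text
[0.46496645 0.11929544 0.18758228] [0.92928912 1.45830311 0.54965764] 0.01726632677769559 48.82692039012909
```

View pics/c4.png

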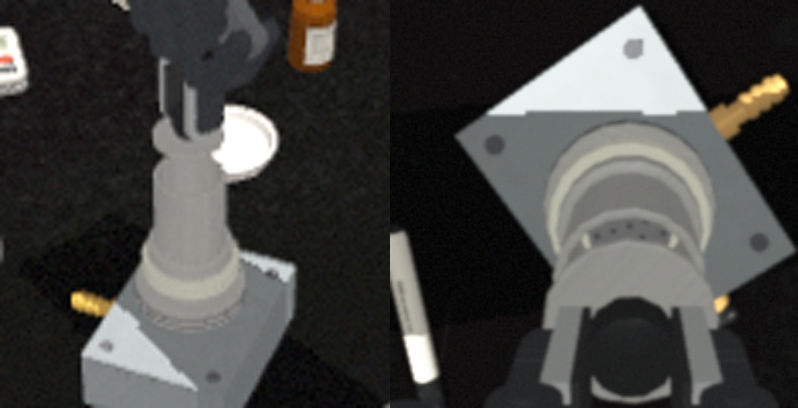

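The lid is held level and lifted off the funnel. Now I'll carry it to the dish.

>>> play_rows(increments=[[[0.006,-0.005,0.01,0],[0.022,-0.018,0.018,0],[0.044,-0.036,0.02,0],[0.067,-0.055,0.02,0],[0.09,-0.074,0.02,0]]])

```text
time_s: 4.42
tool_pos: [0.5549, 0.044, 0.2061]
orientation: [2.22, 2.222, 0.001]
contact_force: [1.3, 0.1, -0.3]
width: 0.0172
grip_force: 48.9
```

>>> play_rows(increments=[[[0.022,-0.018,0,0],[0.044,-0.036,0,0],[0.06,-0.05,-0.01,0],[0.0685,-0.057,-0.03,0],[0.0685,-0.057,-0.05,0]]])

```text
time_s: 4.83
tool_pos: [0.6259, -0.0147, 0.1559]
orientation: [2.22, 2.217, 0.004]
contact_force: [0.1, 0.5, -1.1]
width: 0.0172
grip_force: 48.9
```

>>> play_rows(increments=[[[0,0,-0.025,0],[0,0,-0.05,0],[0,0,-0.075,0],[0,0,-0.095,0],[0,0,-0.105,0]]])

```text
time_s: 5.25
tool_pos: [0.62, -0.0122, 0.0472]
orientation: [-2.218, -2.219, 0.005]
contact_force: [-0.4, -0.1, -0.6]
width: 0.0176
grip_force: 48.9
```

Run:
```python
from h import *
o=env.get_obs();print(o['tool_pos'],o['contact_force'],o['width'],o['grip_force'])
im=snap('scene','s3')[170:270,280:410,::-1]
a=cv2.resize(im,None,fx=4,fy=4,interpolation=cv2.INTER_CUBIC)[:,:400]
im=snap('wrist','w3')[200:400,220:420,::-1]
b=cv2.resize(im,(400,400))
cv2.imwrite('pics/c5.png',np.hstack([a[:400],b]))
```

```text
[ 0.61998751 -0.01221403  0.04717817] [-0.41927206 -0.13138233 -0.59295791] 0.017568503939383542 48.91763627529144
```

View pics/c5.png

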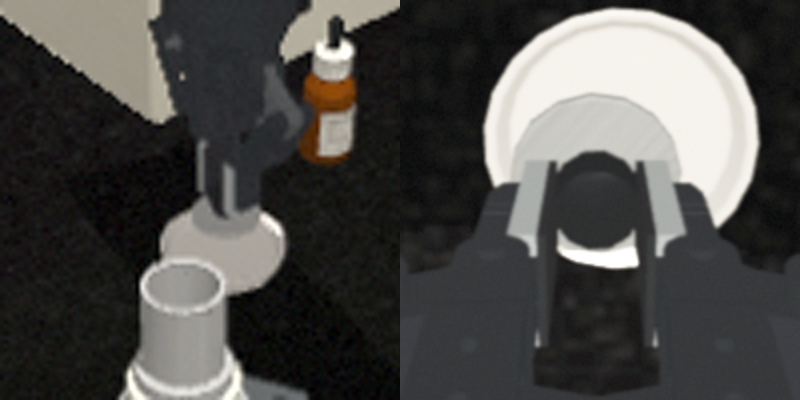

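The lid hangs above the dish, about 11 px left of its centre, though the arm was still swinging. I'll settle and measure.

>>> play_rows(increments=[[[0,0,0,0],[0,0,0,0],[0,0,0,0]]])

```text
time_s: 5.6
tool_pos: [0.6237, -0.0122, 0.0523]
orientation: [2.219, 2.22, 0.003]
contact_force: [-0.1, -0.1, -0.1]
width: 0.0174
grip_force: 48.9
```

Run:
```python
from h import *
im=snap('wrist','w4').astype(int);c=cal('w4')
print(env.get_obs()['tool_pos'])
m=(im.min(2)>170)[195:345,200:440]
n,l,s,ce=cv2.connectedComponentsWithStats(m.astype(np.uint8))
i=1+s[1:,4].argmax();x,y,w,h,_=s[i];print(x+200,y+195,w,h)
u0,u1=x+200,x+199+w; rows=np.where((l[:, x:x+3]==i).any(1))[0]+195; rr=np.where((l[:,x+w-3:x+w]==i).any(1))[0]+195
v=(rows.mean()+rr.mean())/2
L=at(c,u0,rows.mean(),.011);R=at(c,u1,rr.mean(),.011);T=at(c,(u0+u1)/2,y+195,.012)
print(L,R,T,(L+R)/2, 'topbased',T-[0,-0,0])
```

```text
[ 0.62353381 -0.0121197   0.05216726]
256 202 132 99
[ 0.58729901 -0.00999842  0.011     ] [ 0.66161977 -0.00974869  0.011     ] [0.62430535 0.0258537  0.012     ] [ 0.62445939 -0.00987356  0.011     ] topbased [0.62430535 0.0258537  0.012     ]
```

Centred within about 1 mm. Lowering slowly.

>>> play_rows(increments=[[[0.001,0,-0.01,0],[0.001,0,-0.02,0],[0.001,0,-0.027,0],[0.001,0,-0.03,0],[0.001,0,-0.031,0]]])

```text
time_s: 6.07
tool_pos: [0.6215, -0.0117, 0.0191]
orientation: [-2.219, -2.22, 0.004]
contact_force: [-5.7, 0.2, 12.9]
width: 0.0174
grip_force: 49.9
```

>>> play_rows(increments=[[[0,0,0,0],[0,0,-0.001,0],[0,0,-0.001,0],[0,0,-0.001,0]]])

```text
time_s: 6.4
tool_pos: [0.6215, -0.0117, 0.0191]
orientation: [-2.219, -2.221, 0.003]
contact_force: [-6.0, 1.5, 11.2]
width: 0.0173
grip_force: 49.9
```

Contact came at the expected height. I'll ease off, open and rise.

>>> play_rows(increments=[[[0,0,0.001,0],[0,0,0.001,0],[0,0,0.001,0]]])

```text
time_s: 6.65
tool_pos: [0.6228, -0.0119, 0.0191]
orientation: [-2.22, -2.222, 0.0]
contact_force: [-0.4, 0.6, 3.1]
width: 0.0175
grip_force: 49.1
```

>>> play_rows(increments=[[[0,0,0,0],[0,0,0,0],[0,0,0,0],[0,0,0,0],[0,0,0,0]]], claw=0.1)

```text
time_s: 7.07
tool_pos: [0.623, -0.0119, 0.0191]
orientation: [-2.221, -2.222, 0.0]
contact_force: [-0.5, 0.4, 0.1]
width: 0.0383
grip_force: 0.0
```

>>> play_rows(increments=[[[0,0,0.01,0],[0,0,0.03,0],[0,0,0.06,0],[0,0,0.095,0],[0,0,0.13,0]]])

```text
time_s: 7.48
tool_pos: [0.6223, -0.0118, 0.1508]
orientation: [-2.22, -2.222, 0.001]
contact_force: [0.8, 0.5, -0.3]
width: 0.0387
grip_force: 0.0
```

>>> play_rows(increments=[[[0,0,0.03,0],[0,0,0.06,0],[-0.02,0.015,0.08,0],[-0.045,0.036,0.09,0],[-0.07,0.057,0.09,0]]], claw=-1)

```text
time_s: 7.9
tool_pos: [0.5549, 0.0452, 0.244]
orientation: [2.218, 2.217, 0.009]
contact_force: [0.3, -0.3, -0.5]
width: 0.0854
grip_force: 0.0
```

>>> play_rows(increments=[[[-0.025,0.021,0,0],[-0.05,0.042,0,0],[-0.075,0.063,0,0],[-0.09,0.074,0,0],[-0.09,0.074,0,0]]])

```text
time_s: 8.32
tool_pos: [0.4595, 0.1208, 0.24]
orientation: [-2.216, -2.225, 0.001]
contact_force: [-0.4, -0.6, 0.7]
width: 0.0852
grip_force: 0.0
```

Run:
```python
from h import *
print(env.get_obs()['tool_pos'])
im=snap('wrist','w5')[130:400,200:500,::-1]; c=cal('w5')
cv2.imwrite('pics/c6.png',cv2.resize(im,None,fx=2.2,fy=2.2,interpolation=cv2.INTER_CUBIC))
print((px(c,[[.464,.12,.151],[.464,.12,.102],[.624,-.011,.012]])-[200,130])*2.2)
```

```text
[0.45945303 0.12079622 0.23999532]
[[278.4059035  254.73264365]
 [275.43124022 218.46626402]
 [564.30751591 414.72182128]]
```

View pics/c6.png

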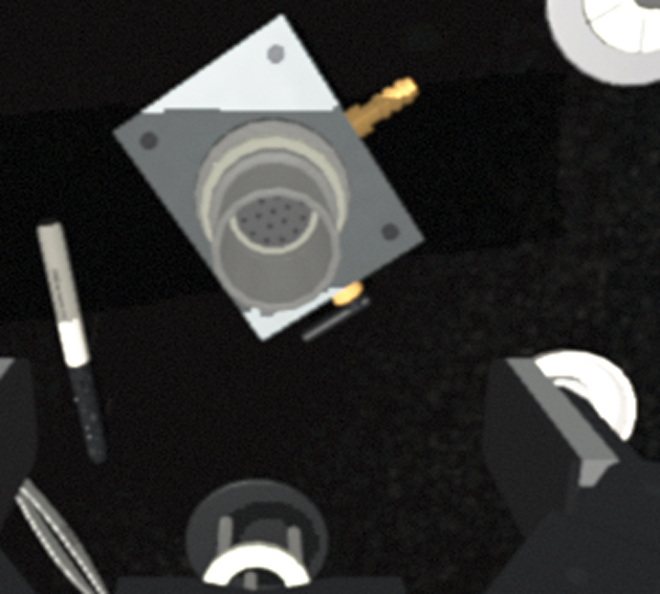

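The tower is undisturbed: funnel rim at about (325,243) in the full image, within 2 mm of expectation. Next is the funnel.

>>> play_rows(increments=[[[0,0,-0.03,0],[0,0,-0.06,0],[0,0,-0.09,0],[0,0,-0.112,0],[0,0,-0.118,0]]])

```text
time_s: 8.78
tool_pos: [0.461, 0.118, 0.1179]
orientation: [-2.219, -2.219, 0.008]
contact_force: [-0.2, 0.5, 0.3]
width: 0.0854
grip_force: 0.0
```

>>> play_rows(increments=[[[0,0,0,0],[0,0,0,0],[0,0,0,0],[0,0,0,0]]], claw=-0.15)

```text
time_s: 9.12
tool_pos: [0.4649, 0.1191, 0.1232]
orientation: [2.219, 2.22, 0.005]
contact_force: [-0.2, -0.2, -0.4]
width: 0.0488
grip_force: 0.0
```

>>> play_rows(increments=[[[0,0,0,0],[0,0,0,0],[0,0,0,0],[0,0,0,0],[0,0,0,0]]], claw=1)

```text
time_s: 9.53
tool_pos: [0.4646, 0.1192, 0.1233]
orientation: [2.219, 2.221, 0.004]
contact_force: [-0.4, -1.1, 5.9]
width: 0.0404
grip_force: 50.4
```

>>> play_rows(increments=[[[0,0,0.004,0],[0,0,0.01,0],[0,0,0.02,0],[0,0,0.03,0],[0,0,0.03,0]]])

```text
time_s: 9.95
tool_pos: [0.4649, 0.1193, 0.154]
orientation: [2.219, 2.22, 0.006]
contact_force: [0.6, -0.9, -0.3]
width: 0.0403
grip_force: 50.6
```

>>> play_rows(increments=[[[0.01,0.005,0.005,0],[0.035,0.0175,0.01,0],[0.065,0.032,0.01,0],[0.095,0.047,0.01,0],[0.125,0.062,0.01,0]]])

```text
time_s: 10.37
tool_pos: [0.5893, 0.1817, 0.1616]
orientation: [2.221, 2.222, 0.001]
contact_force: [0.7, -0.1, -0.9]
width: 0.0404
grip_force: 50.7
```

>>> play_rows(increments=[[[0.025,0.0125,0,0],[0.042,0.021,0,0],[0.05,0.025,-0.005,0],[0.0505,0.025,-0.015,0],[0.0505,0.025,-0.025,0]]])

```text
time_s: 10.78
tool_pos: [0.6379, 0.2059, 0.1353]
orientation: [-2.22, -2.222, 0.002]
contact_force: [-0.7, -0.2, -1.4]
width: 0.0401
grip_force: 50.8
```

>>> play_rows(increments=[[[0,0,0,0],[0,0,0,0],[0,0,0,0]]])

```text
time_s: 11.03
tool_pos: [0.6371, 0.2055, 0.136]
orientation: [-2.22, -2.221, 0.002]
contact_force: [-0.3, 0.6, -1.7]
width: 0.0405
grip_force: 50.8
```

Run:
```python
from h import *
print(env.get_obs()['tool_pos'])
im=snap('wrist','w6')[200:400,200:440,::-1];c=cal('w6')
a=cv2.resize(im,(480,400))
im=snap('scene','s6')[180:300,200:290,::-1]
b=cv2.resize(im,(300,400))
cv2.imwrite('pics/c7.png',np.hstack([a,b]))
for p in ([.640,.2075,.006],[.640,.2075,.062]): print((px(c,[p])-[200,200])*2,(px(cal('s6'),[p])-[200,180])*3.33+[480,0])
for r,z in ((.045,.006),):
  q=px(c,[[.640+s*r,.2075,z] for s in(-1,1)]+[[.640,.2075+s*r,z] for s in(-1,1)]);print((q-[200,200])*2)
```

```text
[0.63708835 0.20549445 0.13595279]
[[246.93857823  56.20059186]] [[646.61132127 276.00655458]]
[[249.37119025  96.03794749]] [[638.58299456 212.06564278]]
[[136.74999827  56.14122034]
 [357.18405662  56.25999404]
 [246.45456983 158.99924165]
 [247.46593655 -55.80515905]]
```

View pics/c7.png

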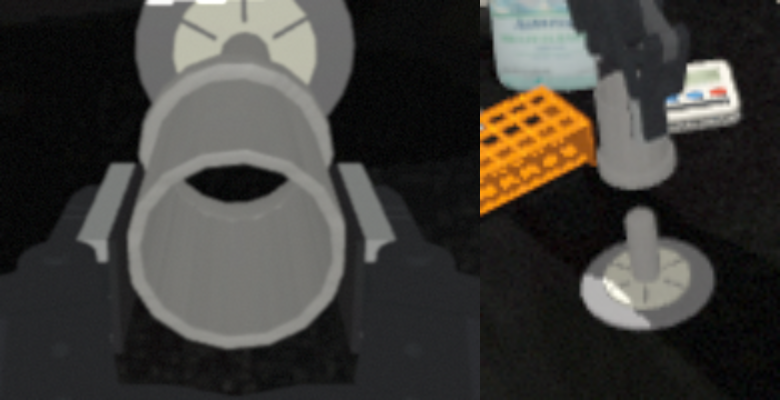

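The foot centre (245,56) and peg tip (641,211) match the prediction within 1 mm, and the funnel hangs upright. Lowering over the peg.

>>> play_rows(increments=[[[0.002,0.001,-0.01,0],[0.002,0.001,-0.025,0],[0.002,0.001,-0.04,0],[0.002,0.001,-0.055,0],[0.002,0.001,-0.07,0]]])

```text
time_s: 11.55
tool_pos: [0.6407, 0.2071, 0.0656]
orientation: [2.22, 2.222, 0.001]
contact_force: [0.5, 0.7, -1.4]
width: 0.0398
grip_force: 50.8
```

>>> play_rows(increments=[[[0,0,-0.008,0],[0,0,-0.015,0],[0,0,-0.018,0],[0,0,-0.019,0],[0,0,-0.019,0]]])

```text
time_s: 11.97
tool_pos: [0.6409, 0.2072, 0.0477]
orientation: [2.22, 2.222, 0.001]
contact_force: [0.0, -0.3, -1.6]
width: 0.0405
grip_force: 50.8
```

>>> play_rows(increments=[[[0,0,0,0],[0,0,0,0]]])

```text
time_s: 12.13
tool_pos: [0.6413, 0.2073, 0.0483]
orientation: [2.22, 2.222, 0.002]
contact_force: [-0.3, 0.0, -1.8]
width: 0.0402
grip_force: 50.8
```

>>> play_rows(increments=[[[0,0,-0.002,0],[0,0,-0.004,0],[0,0,-0.005,0],[0,0,-0.006,0],[0,0,-0.006,0]]])

```text
time_s: 12.55
tool_pos: [0.6405, 0.2071, 0.0424]
orientation: [2.22, 2.222, 0.0]
contact_force: [-2.8, 0.2, 4.8]
width: 0.0401
grip_force: 51.3
```

>>> play_rows(increments=[[[0,0,-0.001,0],[0,0,-0.001,0]]])

```text
time_s: 12.72
tool_pos: [0.6405, 0.2071, 0.0424]
orientation: [2.22, 2.222, 0.0]
contact_force: [-3.7, -0.7, 9.3]
width: 0.0404
grip_force: 51.7
```

The funnel is seated at the expected height. Releasing.

>>> play_rows(increments=[[[0,0,0.001,0],[0,0,0.001,0]]])

```text
time_s: 12.88
tool_pos: [0.6406, 0.2071, 0.0424]
orientation: [2.22, 2.222, 0.001]
contact_force: [-2.0, -0.8, 7.0]
width: 0.0405
grip_force: 51.6
```

>>> play_rows(increments=[[[0,0,0,0],[0,0,0,0],[0,0,0,0],[0,0,0,0],[0,0,0,0]]], claw=-1)

```text
time_s: 13.3
tool_pos: [0.6404, 0.207, 0.0409]
orientation: [-2.221, -2.222, 0.001]
contact_force: [1.3, -1.3, 0.9]
width: 0.0852
grip_force: 0.0
```

>>> play_rows(increments=[[[0,0,0.015,0],[0,0,0.04,0],[0,0,0.07,0],[0,0,0.105,0],[0,0,0.14,0]]])

```text
time_s: 13.72
tool_pos: [0.6397, 0.2069, 0.1818]
orientation: [-2.22, -2.221, 0.002]
contact_force: [-0.3, 0.0, -1.0]
width: 0.0855
grip_force: 0.0
```

>>> play_rows(increments=[[[-0.02,-0.01,0.015,0],[-0.05,-0.025,0.015,0],[-0.085,-0.042,0.015,0],[-0.12,-0.06,0.015,0],[-0.15,-0.075,0.015,0]]])

```text
time_s: 14.13
tool_pos: [0.4881, 0.1313, 0.1961]
orientation: [-2.22, -2.222, 0.001]
contact_force: [-0.0, -0.2, 0.0]
width: 0.0855
grip_force: 0.0
```

>>> play_rows(increments=[[[-0.02,-0.01,0,0],[-0.0275,-0.013,0,0],[-0.0275,-0.013,0,0],[-0.0275,-0.013,0,0],[-0.0275,-0.013,0,0]]])

```text
time_s: 14.55
tool_pos: [0.4647, 0.1195, 0.1967]
orientation: [2.22, 2.222, 0.003]
contact_force: [-0.1, -0.0, 0.1]
width: 0.0854
grip_force: 0.0
```

Run:
```python
from h import *
print(env.get_obs()['tool_pos'])
im=snap('wrist','w7')[130:370,200:520,::-1];c=cal('w7')
cv2.imwrite('pics/c8.png',cv2.resize(im,None,fx=2.5,fy=2.5,interpolation=cv2.INTER_CUBIC))
q=[[.464,.120,.094],[.464,.12,.091],[.435,.12,.091],[.493,.12,.091],[.464,.149,.091],[.464,.091,.091]]
print((px(c,q)-[200,130])*2.5)
```

```text
[0.46473804 0.11952505 0.19671438]
[[296.46231652 272.08766229]
 [296.42116039 269.4479871 ]
 [199.70158926 269.43026478]
 [393.0987754  269.46570174]
 [296.55097857 173.2098309 ]
 [296.29890389 360.08044197]]
```

View pics/c8.png

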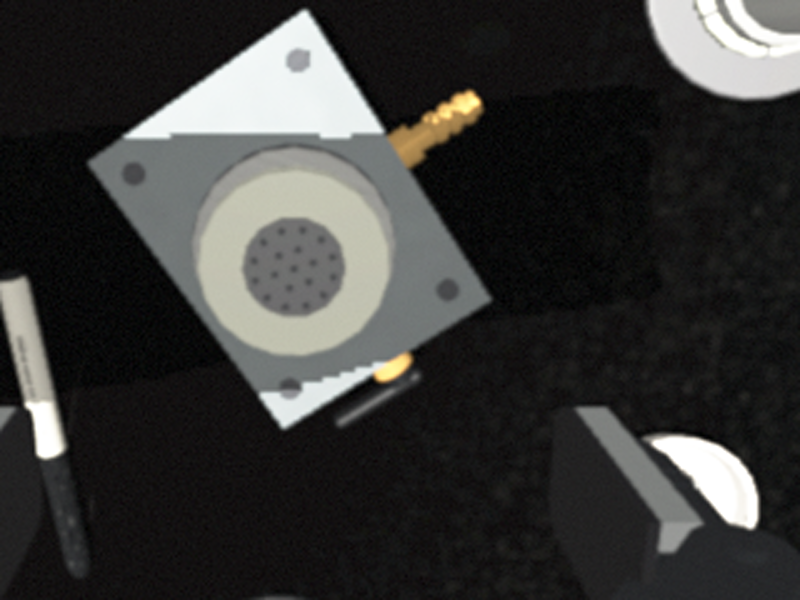

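Support seen with its rim from 195 to 392 px, centre 1 mm left of expectation. Correcting and gripping it.

>>> play_rows(increments=[[[-0.001,0.001,-0.03,0],[-0.001,0.001,-0.06,0],[-0.001,0.001,-0.09,0],[-0.001,0.001,-0.11,0],[-0.001,0.001,-0.12,0]]])

```text
time_s: 15.02
tool_pos: [0.4608, 0.1202, 0.0732]
orientation: [-2.218, -2.221, 0.006]
contact_force: [-0.3, -1.0, 0.5]
width: 0.0854
grip_force: 0.0
```

>>> play_rows(increments=[[[0,0,-0.003,0],[0,0,-0.005,0],[0,0,-0.005,0],[0,0,-0.005,0],[0,0,-0.005,0]]])

```text
time_s: 15.43
tool_pos: [0.4635, 0.1203, 0.0727]
orientation: [2.219, 2.221, 0.004]
contact_force: [0.0, 0.6, 0.5]
width: 0.0853
grip_force: 0.0
```

>>> play_rows(increments=[[[0,0,0,0],[0,0,0,0],[0,0,0,0]]], claw=-0.5)

```text
time_s: 15.68
tool_pos: [0.4623, 0.1201, 0.0718]
orientation: [2.22, 2.222, 0.001]
contact_force: [-0.0, 0.5, -0.4]
width: 0.064
grip_force: 0.0
```

>>> play_rows(increments=[[[0,0,0,0],[0,0,0,0],[0,0,0,0],[0,0,0,0],[0,0,0,0]]], claw=1, grip_force=40)

```text
time_s: 16.1
tool_pos: [0.4625, 0.1201, 0.0722]
orientation: [2.22, 2.222, 0.001]
contact_force: [-2.5, -1.2, 4.3]
width: 0.0565
grip_force: 41.8
```

>>> play_rows(increments=[[[0,0,0.003,0],[0,0,0.007,0],[0,0,0.015,0],[0,0,0.03,0],[0,0,0.045,0]]])

```text
time_s: 16.52
tool_pos: [0.461, 0.12, 0.1166]
orientation: [-2.22, -2.221, 0.003]
contact_force: [-0.3, 0.5, -1.6]
width: 0.0562
grip_force: 42.7
```

>>> play_rows(increments=[[[0.001,0.015,0.01,0],[0.003,0.04,0.015,0],[0.005,0.07,0.015,0],[0.0075,0.1,0.015,0],[0.01,0.13,0.015,0]]])

```text
time_s: 16.93
tool_pos: [0.4719, 0.2512, 0.1321]
orientation: [2.221, 2.221, 0.001]
contact_force: [0.8, -1.1, -1.3]
width: 0.0562
grip_force: 42.7
```

>>> play_rows(increments=[[[0.002,0.025,0,0],[0.003,0.042,0,0],[0.0035,0.05,-0.01,0],[0.0035,0.05,-0.03,0],[0.0035,0.05,-0.05,0]]])

```text
time_s: 17.35
tool_pos: [0.476, 0.3007, 0.0813]
orientation: [2.219, 2.223, 0.002]
contact_force: [0.1, -1.3, -1.4]
width: 0.0566
grip_force: 42.8
```

>>> play_rows(increments=[[[0,0,-0.01,0],[0,0,-0.015,0],[0,0,-0.015,0],[0,0,-0.015,0],[0,0,-0.015,0]]])

```text
time_s: 17.77
tool_pos: [0.4764, 0.3002, 0.0674]
orientation: [2.221, 2.221, 0.003]
contact_force: [0.6, 0.0, 0.2]
width: 0.0561
grip_force: 42.8
```

Run:
```python
from h import *
print(env.get_obs()['tool_pos'])
im=snap('wrist','w8')[180:400,200:440,::-1];c=cal('w8')
a=cv2.resize(im,(436,400))
im=snap('scene','s8')[250:370,190:300,::-1]
b=cv2.resize(im,(364,397));b=cv2.copyMakeBorder(b,0,3,0,0,0)
cv2.imwrite('pics/c9.png',np.hstack([a,b]))
p=[.476,.3005,.018]; print((px(c,[p])-[200,180])*1.818,(px(cal('s8'),[p,[.476,.3005,.066]])-[190,250])*3.31+[436,0])
```

```text
[0.47644814 0.30021321 0.06738414]
[[217.20898204 150.81456176]] [[620.6642196  238.59266735]
 [612.46093325 182.17234359]]
```

View pics/c9.png

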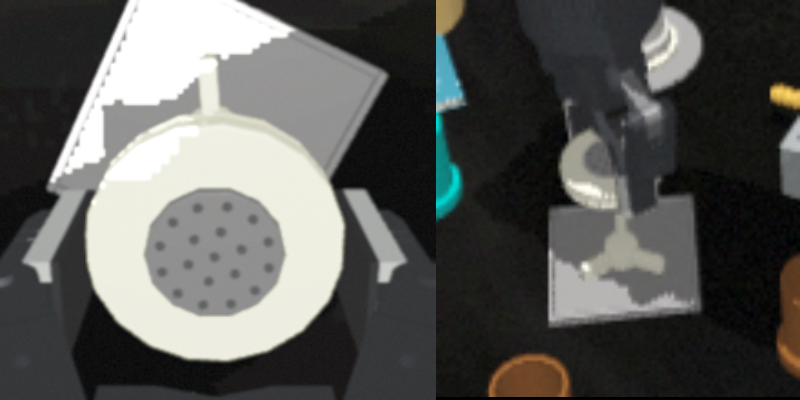

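The support is level above the cradle, and the pin at (623,240) is within 1 mm of prediction. Lowering.

>>> play_rows(increments=[[[0,0,-0.012,0],[0,0,-0.027,0],[0,0,-0.04,0],[0,0,-0.048,0],[0,0,-0.052,0]]])

```text
time_s: 18.28
tool_pos: [0.4744, 0.2995, 0.0127]
orientation: [-2.22, -2.222, 0.004]
contact_force: [-0.0, -1.0, -1.0]
width: 0.0562
grip_force: 42.8
```

>>> play_rows(increments=[[[0,0,-0.001,0],[0,0,-0.003,0],[0,0,-0.005,0],[0,0,-0.007,0],[0,0,-0.007,0]]])

```text
time_s: 18.7
tool_pos: [0.4756, 0.3002, 0.0074]
orientation: [2.22, 2.222, 0.001]
contact_force: [-0.2, 0.5, -0.7]
width: 0.0564
grip_force: 42.8
```

>>> play_rows(increments=[[[0,0,-0.001,0],[0,0,-0.001,0],[0,0,-0.001,0]]])

```text
time_s: 18.95
tool_pos: [0.4758, 0.3002, 0.0072]
orientation: [2.22, 2.222, 0.001]
contact_force: [-2.2, -1.1, 4.9]
width: 0.0561
grip_force: 43.3
```

Seated. I'll release it and go back over the base.

>>> play_rows(increments=[[[0,0,0,0],[0,0,0,0],[0,0,0,0],[0,0,0,0],[0,0,0,0]]], claw=-1)

```text
time_s: 19.37
tool_pos: [0.4754, 0.3001, 0.0061]
orientation: [-2.221, -2.222, 0.0]
contact_force: [0.5, 0.2, 0.5]
width: 0.0852
grip_force: 0.0
```

>>> play_rows(increments=[[[0,0,0.015,0],[0,0,0.045,0],[0,0,0.08,0],[0,0,0.12,0],[0,0,0.155,0]]])

```text
time_s: 19.78
tool_pos: [0.4753, 0.3, 0.1631]
orientation: [2.221, 2.222, 0.0]
contact_force: [0.3, 0.0, 0.5]
width: 0.0855
grip_force: 0.0
```

>>> play_rows(increments=[[[-0.001,-0.02,0.02,0],[-0.003,-0.05,0.025,0],[-0.006,-0.085,0.025,0],[-0.008,-0.12,0.025,0],[-0.01,-0.15,0.025,0]]])

```text
time_s: 20.2
tool_pos: [0.4651, 0.1485, 0.1866]
orientation: [2.22, 2.222, 0.0]
contact_force: [0.6, -1.0, 0.2]
width: 0.0854
grip_force: 0.0
```

>>> play_rows(increments=[[[-0.0015,-0.018,0,0],[-0.002,-0.029,0,0],[-0.002,-0.029,0,0],[-0.002,-0.029,0,0],[-0.002,-0.029,0,0]]])

```text
time_s: 20.62
tool_pos: [0.4638, 0.1219, 0.1863]
orientation: [-2.22, -2.223, -0.001]
contact_force: [-0.2, 0.0, 0.0]
width: 0.0857
grip_force: 0.0
```

Run:
```python
from h import *
print(env.get_obs()['tool_pos'])
im=snap('wrist','w9')[0:400,200:520,::-1];c=cal('w9')
cv2.imwrite('pics/c10.png',cv2.resize(im,None,fx=1.5,fy=1.5,interpolation=cv2.INTER_CUBIC))
q=[[.463,.120,.083],[.43,.12,.072],[.496,.12,.072],[.463,.153,.072],[.463,.087,.072]]
print((px(c,q)-[200,0])*1.5)
```

```text
[0.46375866 0.12188536 0.18633924]
[[178.21810822 362.57589872]
 [114.34342396 356.72211874]
 [241.95992036 356.86809271]
 [178.28492815 293.09693814]
 [178.03246383 416.42739791]]
```

View pics/c10.png

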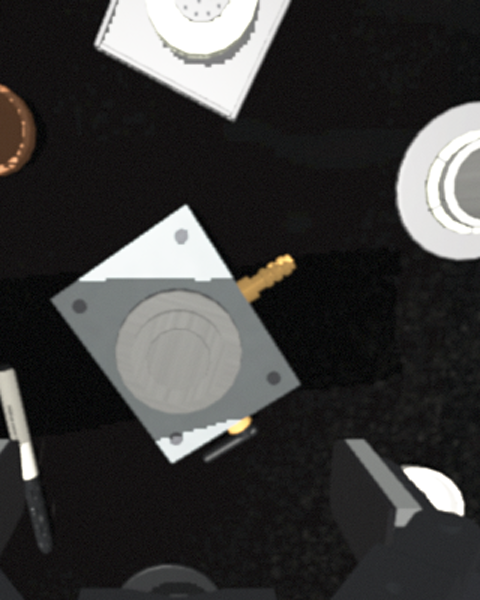

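The support is on the cradle; the base flange spans 116–242 px and is centred. Gripping the base.

>>> play_rows(increments=[[[0,-0.001,-0.03,0],[0,-0.001,-0.06,0],[0,-0.001,-0.09,0],[0,-0.001,-0.115,0],[0,-0.001,-0.128,0]]])

```text
time_s: 21.08
tool_pos: [0.461, 0.121, 0.0551]
orientation: [-2.216, -2.222, 0.006]
contact_force: [-0.2, 0.4, -0.2]
width: 0.0856
grip_force: 0.0
```

>>> play_rows(increments=[[[0,0,-0.004,0],[0,0,-0.008,0],[0,0,-0.008,0],[0,0,-0.008,0],[0,0,-0.008,0]]])

```text
time_s: 21.5
tool_pos: [0.4648, 0.1204, 0.0515]
orientation: [2.219, 2.222, 0.003]
contact_force: [-0.7, 0.3, 0.2]
width: 0.0851
grip_force: 0.0
```

>>> play_rows(increments=[[[0,0,0,0],[0,0,0,0],[0,0,0,0]]], claw=-0.65)

```text
time_s: 21.75
tool_pos: [0.4639, 0.1201, 0.0509]
orientation: [2.22, 2.222, 0.001]
contact_force: [0.1, -0.3, -0.3]
width: 0.0705
grip_force: 0.0
```

>>> play_rows(increments=[[[0,0,0,0],[0,0,0,0],[0,0,0,0],[0,0,0,0],[0,0,0,0]]], claw=1, grip_force=80)

```text
time_s: 22.17
tool_pos: [0.464, 0.1201, 0.0517]
orientation: [2.22, 2.222, 0.001]
contact_force: [-3.3, -0.8, 8.7]
width: 0.0638
grip_force: 86.0
```

>>> play_rows(increments=[[[0,0,0.003,0],[0,0,0.007,0],[0,0,0.015,0],[0,0,0.03,0],[0,0,0.045,0]]])

```text
time_s: 22.58
tool_pos: [0.4623, 0.1199, 0.0953]
orientation: [-2.22, -2.221, 0.003]
contact_force: [-0.2, -0.2, -1.2]
width: 0.0634
grip_force: 88.1
```

>>> play_rows(increments=[[[0,-0.015,0.015,0],[-0.001,-0.04,0.025,0],[-0.002,-0.07,0.025,0],[-0.003,-0.1,0.025,0],[-0.004,-0.13,0.025,0]]])

```text
time_s: 23.0
tool_pos: [0.4593, -0.011, 0.121]
orientation: [2.219, 2.223, 0.001]
contact_force: [-0.1, -0.1, -3.7]
width: 0.0631
grip_force: 88.1
```

>>> play_rows(increments=[[[-0.001,-0.03,0,0],[-0.002,-0.06,0,0],[-0.003,-0.08,0,0],[-0.003,-0.089,-0.005,0],[-0.003,-0.089,-0.015,0]]])

```text
time_s: 23.42
tool_pos: [0.458, -0.101, 0.1063]
orientation: [2.222, 2.217, 0.002]
contact_force: [-0.2, -0.0, -2.1]
width: 0.0631
grip_force: 88.1
```

>>> play_rows(increments=[[[0,0,-0.005,0],[0,0,-0.008,0],[0,0,-0.008,0],[0,0,-0.008,0],[0,0,-0.008,0]]])

```text
time_s: 23.83
tool_pos: [0.4566, -0.0981, 0.0973]
orientation: [-2.219, -2.224, -0.0]
contact_force: [-0.3, 0.4, -2.5]
width: 0.0633
grip_force: 88.1
```

Run:
```python
from h import *
print(env.get_obs()['tool_pos'])
im=snap('wrist','w10')[150:390,200:440,::-1];c=cal('w10')
a=cv2.resize(im,(400,400))
im=snap('scene','s10')[190:290,360:460,::-1]
b=cv2.resize(im,(400,400))
cv2.imwrite('pics/c11.png',np.hstack([a,b]))
q=[[.457,-.099,.046],[.457,-.099,.006]]
z=env.get_obs()['tool_pos'];z=z+[0,0,.0063-.022]
print((px(c,q)-[200,150])*1.667,(px(cal('s10'),q+[z])-[360,190])*4+[400,0])
```

```text
[ 0.45655566 -0.098068    0.09730164]
[[201.80381245 189.64556559]
 [200.95615367 158.27855877]] [[601.89770449 215.31332187]
 [595.41379047 269.97369785]
 [607.41520231 164.79087179]]
```

View pics/c11.png

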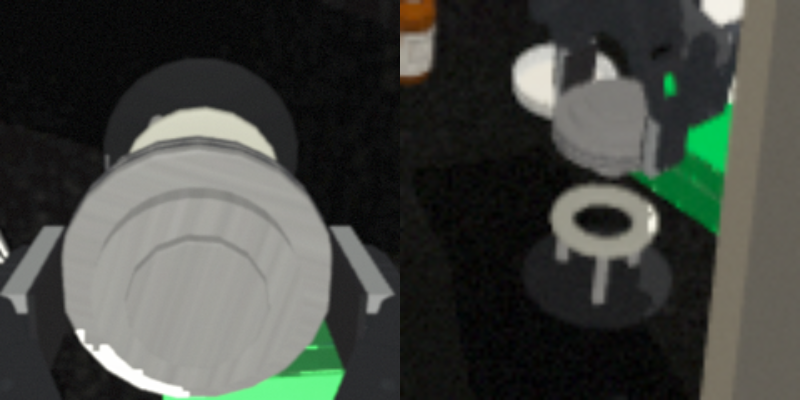

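The base hangs upright above the ring, within about 1.5 mm. Lowering.

>>> play_rows(increments=[[[0,0,-0.01,0],[0,0,-0.022,0],[0,0,-0.034,0],[0,0,-0.044,0],[0,0,-0.049,0]]])

```text
time_s: 24.35
tool_pos: [0.4553, -0.0985, 0.0466]
orientation: [-2.219, -2.221, 0.002]
contact_force: [-0.7, -0.1, -2.6]
width: 0.063
grip_force: 88.1
```

>>> play_rows(increments=[[[0,0,-0.001,0],[0,0,-0.003,0],[0,0,-0.005,0],[0,0,-0.007,0],[0,0,-0.007,0]]])

```text
time_s: 24.77
tool_pos: [0.4566, -0.099, 0.0414]
orientation: [2.221, 2.222, 0.0]
contact_force: [-0.7, 0.5, -2.6]
width: 0.0632
grip_force: 88.1
```

>>> play_rows(increments=[[[0,0,-0.001,0],[0,0,-0.001,0],[0,0,-0.001,0]]])

```text
time_s: 25.02
tool_pos: [0.4566, -0.0989, 0.0405]
orientation: [2.22, 2.222, 0.0]
contact_force: [0.8, 0.5, -2.1]
width: 0.0634
grip_force: 88.1
```

>>> play_rows(increments=[[[0,0,-0.001,0],[0,0,-0.001,0],[0,0,-0.0015,0],[0,0,-0.0015,0]]])

```text
time_s: 25.35
tool_pos: [0.4568, -0.099, 0.0397]
orientation: [2.22, 2.222, 0.0]
contact_force: [-2.7, 1.8, 6.5]
width: 0.0634
grip_force: 89.5
```

Seated. I'll release it, rise and look over everything.

>>> play_rows(increments=[[[0,0,0,0],[0,0,0,0],[0,0,0,0],[0,0,0,0],[0,0,0,0]]], claw=-1)

```text
time_s: 25.77
tool_pos: [0.4565, -0.099, 0.0387]
orientation: [2.221, 2.222, -0.0]
contact_force: [0.5, 0.5, 0.0]
width: 0.0855
grip_force: 0.0
```

>>> play_rows(increments=[[[0,0,0.015,0],[0,0,0.04,0],[0,0,0.08,0],[0,0,0.12,0],[0,0,0.16,0]]])

```text
time_s: 26.18
tool_pos: [0.4557, -0.0986, 0.2001]
orientation: [-2.22, -2.221, 0.001]
contact_force: [0.3, 0.2, 0.3]
width: 0.0853
grip_force: 0.0
```

>>> play_rows(increments=[[[-0.01,-0.03,0.03,0],[-0.025,-0.06,0.06,0],[-0.04,-0.095,0.07,0],[-0.055,-0.13,0.07,0],[-0.07,-0.16,0.07,0]]])

```text
time_s: 26.6
tool_pos: [0.3865, -0.2616, 0.2708]
orientation: [2.217, 2.219, -0.0]
contact_force: [-0.3, -0.1, -1.1]
width: 0.0852
grip_force: 0.0
```

>>> play_rows(increments=[[[-0.015,-0.035,0,0],[-0.03,-0.07,0,0],[-0.04,-0.1,0,0],[-0.04,-0.1,0,0],[-0.04,-0.1,0,0]]])

```text
time_s: 27.02
tool_pos: [0.3458, -0.3601, 0.2684]
orientation: [-2.224, -2.218, -0.001]
contact_force: [-0.8, 0.3, -0.7]
width: 0.0857
grip_force: 0.0
```

Run:
```python
from h import *
im=snap('scene','s11')[170:360,210:450,::-1]
cv2.imwrite('pics/c12.png',cv2.resize(im,None,fx=3.15,fy=3.15,interpolation=cv2.INTER_CUBIC))
im=snap('top','t11')[155:310,185:455,::-1]
cv2.imwrite('pics/c13.png',cv2.resize(im,None,fx=2.96,fy=2.96,interpolation=cv2.INTER_CUBIC))
```

```text
(no output)
```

View pics/c12.png

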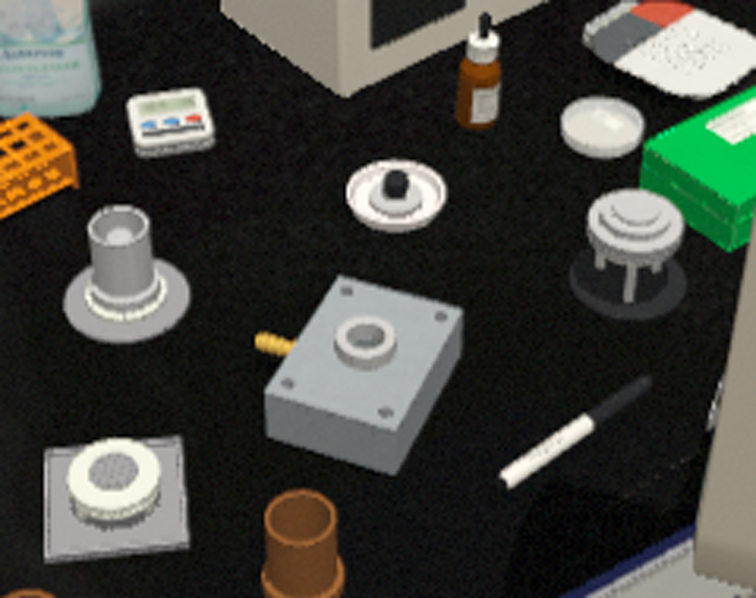

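All four parts are seated upright: lid in the dish (396,195), funnel on the peg (120,260), support on the cradle (114,480), base on the ring stand (635,225). The bottle and petri dish have not moved.

```bash
python3 -c "
from workcell import job
print(job.hand_in())"
```

```text
the job is handed in; nothing more can be done
None
```

The tower is taken apart from the top down, all four parts sit upright and released on their own places, and the job was handed in at about 27 s.

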